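Open a push-and-turn safety cap on a bottle in the lab

TASK

Take the safety cap off the white bottle in the clamp: push the cap down firmly against its spring (never more than 30 N between cap and bottle, pushing or turning), keep it down while turning it about a sixth of a turn anticlockwise seen from above, and lift it off. Then set it, top side up, in the shallow steel tray without dropping it, let go, and leave the other things on the bench where they are.

Things in the scene. Friction and masses are not known exactly. Their poses are not given: they have to be found in the camera images.
- cap: Loose grey plastic cap, 60 g: a round cup 60 mm across, 30 mm high, open below, with an upright wing (bar) on top to grip, 42 mm long, 16 mm wide, 24 mm high. Origin: centre of the wing, 12 mm above the cap's flat top, 42 mm above its lower rim. x along the wing, y across it, z up. At the start it is locked on the bottle, its axes along the bottle's.
- cap_top (a point): Centre of the cap's flat top, axes as the cap. To unlock, the cap must go down 4 mm on the bottle against its spring liner (6 N at first, 11 N at 4 mm; hard stop at 8 mm, 16 N) and, kept down, turn anticlockwise seen from above. Three lugs, 120 degrees apart: free from 40 to 75 degrees, best 60; let up before that, it locks or jams. It cannot turn clockwise.
- bottle: White round plastic bottle, 68 mm across, 118 mm high, neck 40 mm across. Origin: centre of the underside; z up. Gripped by the rubber-lined collar (86 mm across, top 64 to 72 mm above the bench) of a fixed aluminium holder, base 110 x 110 mm and 10 to 18 mm high. It cannot turn or tip, only slide up or down in the collar.
- bottle_mouth (a point): Centre of the bottle's mouth, 118 mm above its underside. The bottle starts an unknown 0 to 12 mm above the rubber floor pad of its holder (pad top 15 to 23 mm above the bench): pressed with about 4 to 7 N it slides down until it stands on the pad; only then can the cap be pressed harder. More than 30 N between cap and bottle, pushing or turning, is a fault.
- tray: Fixed shallow square steel tray, 120 x 120 x 14 mm, walls 4 mm, inner floor 4 mm above the bench. Origin: centre of the underside; z up.
- plate: Bystander: white lidded sample plate, 127 x 85 x 12 mm, lying loose. Origin: centre of the underside.
- flask: Bystander: loose amber bottle with black cap, 60 mm across, 120 mm high. Origin: centre of the underside.
- tipbox: Bystander: loose blue box with clear lid, 120 x 85 x 65 mm. Origin: centre of the underside.
Mind the look-alikes: they are no part of the job. Leave any green or purple look-alike of the tray alone. Leave any brown look-alike of the cap alone.

How it is judged:
On the way, in this order (a step that is already met when the one before it is completed fails the run):
1. the cap is turned at least 35 degrees while still down on the neck (angle between the x axis of cap and the x axis of bottle, either way round above 0.62 rad and z of cap in the frame of bottle below 0.152 m and horizontal distance between cap and bottle below 0.006 m), for 0.05 s.
2. the cap is lifted clear of the neck (z of cap in the frame of bottle above 0.172 m), for 0.1 s.
At the end, for the whole second after the job is handed in: the cap stands at rest, top side up (within 6 degrees), flat on the floor of the tray, its centre within 40 mm of the tray's centre (horizontal distance between cap and tray below 0.04 m and z of cap in the frame of tray below 0.05 m and angle between cap's own z axis and vertical below 0.1 rad and linear speed of cap below 0.02 m/s); the robot touches nothing.
It fails at once if more than 30 N between the cap and the bottle (contact force between cap and bottle above 30 N).
It fails at once if the cap is dropped (falls free faster than 0.6 m/s, about 18 mm) (contact force between the fingers and cap below 0.05 N and linear speed of cap above 0.6 m/s).
It fails at once if the sample plate, amber bottle or blue box is moved more than 15 mm (distance of any of plate, flask, tipbox from where it was at the start of the episode above 0.015 m).
It also fails if it takes over 58 s, if anything falls off the work surface, if the arm or the gripper's body presses on something with over 40 N, if the wrist force passes 120 N, or if a joint passes its speed limit or range.

ROBOT

A 6-joint arm with a two-finger parallel gripper is mounted at the origin on the work surface. World frame = base frame: x ahead of the robot, y to its left, z up, the work surface at z = 0. Lengths are in m, angles in rad, forces in N, time in s.
With the tool pointing down it reaches from about 0.3 to 0.775 m from the base axis. Payload 14.6 kg.
Tool frame: the origin (TCP) lies between the finger pads; the fingertips stand 8 mm ahead of it and the grasp point (between the pads) lies 11 mm behind it; x points along the fingers, y is the direction in which the jaws open and shut, and the axes are right-handed (so a half turn about x gives the same grasp; the last joint's range is limited). The gripper opens to 94 mm and grips with 3 to 60 N. Pads are 16 mm wide; open, the fingers measure 119 mm over their backs; the gripper's body (75 mm by 177 mm) begins 78 mm behind the grasp point.
Start: joints at [-1.19, 0.3, 1.521, -0, 1.321, -0.067], TCP at [0.238, -0.496, 0.178] pointing down, gripper open.
Joint ranges: [-3.03, 3.03], [-0.79, 2.21], [0.23, 2.52], [-1.04, 4.18], [0, 3.07], [-2.55, 2.55]. Speed limits (rad/s): [2.22, 2.22, 2.57, 3.14, 3.14, 3.14].

INTERFACE

Orientations are given as [roll, pitch, yaw] about the fixed x, y, z axes, in that order (R = Rz(yaw) Ry(pitch) Rx(roll)).
In Python, from station import ctrl gives the robot as it stands.
- The arm moves only by the shell command python3 -m creep 'ROWS' [FORCE]. ROWS is a JSON object of lists of equal length, an entry for each row: "hand": the closure, from -1 (fully open) to 1 (shut); "slide": the shift along the tool's x, y, z in m, a list of three; "spin": the turn about the tool's x in degrees. A call has 1 to 12 rows; each row is the pose to reach, as a shift and turn from the pose commanded when the call began, along the tool's axes at that moment; what a row does not reach only later rows make up. A row lasts 1/12 s, in which the tool goes at most 41.7 mm and 7.16 degrees, less where a joint would pass 70% of its speed; a pose out of reach is approached as far as the arm can. A call with a gripper value outside its range is refused whole. The fingers move at their own pace and stop on an object; FORCE is the grip in N (left out, the last holds). Time passes only in rows, so rows that repeat a pose let the fingers close. It gives the time, the measured TCP pose, the force and the opening at its end, in the units of the state.
- ctrl.get_obs(): the state, without advancing time (a new reading comes with each control period).
- ctrl.camera(name): name is "side" or "top"; returns the picture (480x640x3 uint8, red, green, blue); there is no depth.
- ctrl.calibration(name): a dict with "K" (3x3 intrinsics, pixels), "R" (3x3) and "t" (3): a world point X has camera coordinates R X + t. Camera axes: x right, y down, z forward; pixel columns grow to the right and rows downward; lengths in m; the calibration is good to about 2 mm. A picture is of the moment at which its call begins. calibration takes no time and is no camera call.
- ctrl.hand_in(): hands the job in, once; it reports no verdict.
The state is a dict: "time_s": time; "qpos": joint angles; "joint_vel": joint speeds; "tau": joint torques, N m; "ee_pos": TCP position; "eef_rot": TCP orientation; "force": force on the tool from outside, world axes, zero at the start; "moment": the same for the moment, N m; "grip_width": finger opening in m.
Only numpy, scipy, OpenCV 4.12 (cv2) and the standard library are available. Lean on these libraries where they do the work, as an engineer would, in place of code of your own. Each camera call takes 0.05 s, during which the arm holds its last target.

## Working session

There is one attempt and no reset: what is moved stays moved. The work goes in short steps, Python scripts to look and compute and a shell command to move; the robot and the scene stay as the last step left them, time stands still between calls to the robot, and variables do not carry over. Pictures are saved under pics/ and viewed, and the job is handed in when it is done.

```bash
ls; mkdir -p pics
python3 - <<'E'
from station import ctrl
import cv2
print(ctrl.get_obs())
for n in("side","top"):
    print(n,ctrl.calibration(n))
    cv2.imwrite(f"pics/{n}0.png",ctrl.camera(n)[:,:,::-1])
E
```

```text
pics
{'time_s': 0.0, 'qpos': array([-1.18961515e+00,  3.00462358e-01,  1.52155845e+00, -5.91109547e-06,
        1.32068474e+00, -6.65981677e-02]), 'joint_vel': array([-0.00053187, -0.00174369, -0.00031805, -0.00203864,  0.00073282,
        0.00162336]), 'tau': array([ 1.60380077e-04, -5.31801796e+01, -3.52737164e+01,  7.08625861e-02,
        2.43458507e-02, -9.96462586e-05]), 'ee_pos': array([ 0.2380232 , -0.49551751,  0.17790071]), 'eef_rot': array([-1.63224979,  1.56968342,  1.95712367]), 'force': array([-0.35756606,  0.15159914,  0.90340872]), 'moment': array([ 0.03080696,  0.04758524, -0.0043593 ]), 'grip_width': 0.09376147427954314}
side {'K': array([[522.82279528,   0.        , 318.65067444],
       [  0.        , 522.82279528, 242.48600556],
       [  0.        ,   0.        ,   1.        ]]), 'R': array([[-0.99033687, -0.13857439, -0.00548001],
       [-0.08359782,  0.62803659, -0.77368045],
       [ 0.11065394, -0.76574616, -0.6335523 ]]), 't': array([0.53435538, 0.12076973, 0.88258889])}
top {'K': array([[612.35041634,   0.        , 310.3598457 ],
       [  0.        , 612.35041634, 241.95026711],
       [  0.        ,   0.        ,   1.        ]]), 'R': array([[-4.99618939e-03, -9.99501157e-01,  3.11845391e-02],
       [-9.82844095e-01, -8.41507895e-04, -1.84436375e-01],
       [ 1.84370613e-01, -3.15710192e-02, -9.82349606e-01]]), 't': array([0.00341081, 0.57387979, 1.00415787])}
```

View pics/side0.png

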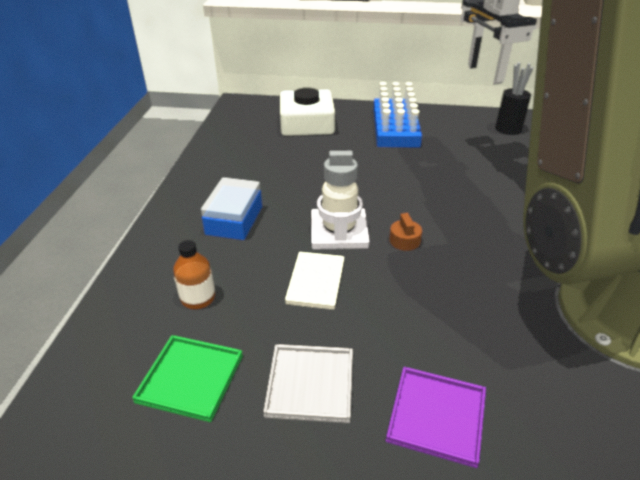

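View pics/top0.png

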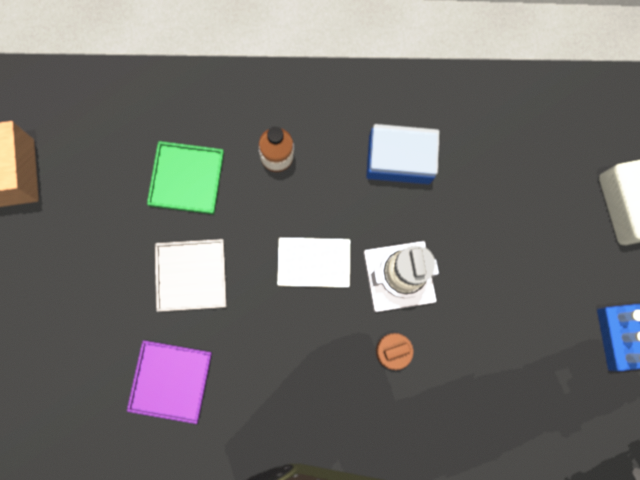

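Candidates: the grey cap on the white bottle at top (418,264) / side (341,170), and the brown look-alike at top (396,351), which is to be left alone. Trays: white/steel at top (190,275), green at (186,178), purple at (170,383). The grey/steel ones fit. I'll confirm them in enlarged crops.

Run:
```python
import cv2,numpy as np
a=cv2.imread("pics/top0.png");b=cv2.imread("pics/side0.png")
f=lambda im,x,y,w,h,s:cv2.resize(im[y:y+h,x:x+w],None,fx=s,fy=s,interpolation=cv2.INTER_CUBIC)
A=f(a,365,235,80,80,5);B=f(b,300,145,80,80,5)
cv2.imwrite("pics/crop1.png",np.hstack([A,B]))
A=f(a,140,230,100,95,4);B=f(b,255,335,100,95,4)
cv2.imwrite("pics/crop2.png",np.hstack([A,B]))
```

```text
(no output)
```

View pics/crop1.png

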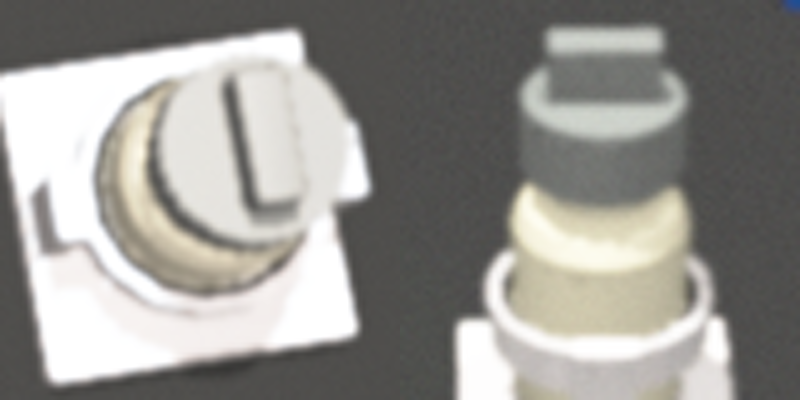

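View pics/crop2.png

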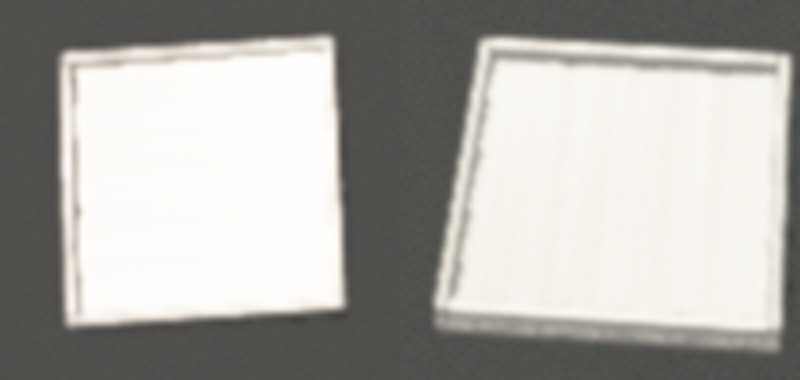

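The crops show the grey cap, with its light wing top face at about top px (419,262) and side px (341,153), and the white-grey steel tray. Next I'll measure them.

```bash
cat > h.py <<'E'
from station import ctrl
import numpy as np,cv2
def ray(n,uv):
    c=ctrl.calibration(n);R,t=c["R"],c["t"]
    d=R.T@np.linalg.inv(c["K"])@np.array([uv[0],uv[1],1.]);return -R.T@t,d/np.linalg.norm(d)
def onz(n,uv,z):
    o,d=ray(n,uv);return o+d*(z-o[2])/d[2]
def tri(u1,u2):
    P=[]
    for n in("top","side"):
        c=ctrl.calibration(n);P.append(c["K"]@np.c_[c["R"],c["t"]])
    X=cv2.triangulatePoints(P[0],P[1],np.array(u1,float),np.array(u2,float))[:,0];X=X[:3]/X[3]
    e=[(p@np.r_[X,1])for p in P];return X,[ (q[:2]/q[2]).round(1) for q in e]
E
python3 - <<'E'
from h import *
print("wingtop",tri((419.0,262.4),(341,153.2)))
a=cv2.imread("pics/top0.png");g=cv2.cvtColor(a,6)
print(g[246:282:2,396:440])
c=g[240:290,390:445].astype(float);c=np.clip((c-100)/(230-100)*255,0,255).astype(np.uint8)
cv2.imwrite("pics/crop3.png",cv2.resize(c,None,fx=10,fy=10,interpolation=cv2.INTER_CUBIC))
# trays
hsv=cv2.cvtColor(a,40)
for nm,im,roi in(("top",a,(140,225,100,100)),("side",cv2.imread("pics/side0.png"),(250,335,115,95))):
    x,y,w,h=roi;m=(cv2.cvtColor(im[y:y+h,x:x+w],6)>130).astype(np.uint8)
    cs=max(cv2.findContours(m,0,2)[0],key=cv2.contourArea)
    q=cv2.approxPolyDP(cv2.convexHull(cs),5,True)[:,0]+[x,y]
    print(nm,q.tolist());P=np.array([onz(nm,p,.014) for p in q]);print(P.round(3),P.mean(0).round(4))
E
```

```text
wingtop (array([ 0.51916241, -0.1582101 ,  0.18041167]), [array([419. , 262.1]), array([341.4, 153.3])])
[[254 255 255 255 255 255 255 255 255 255 255 253 250 249 244 236 235 237
  235 232 233 235 234 236 243 250 253 254 251 202 114  78  78  78  79  78
   79  79  76  78  79  78  79  78]
 [255 255 255 255 255 255 254 251 247 245 241 233 226 222 219 216 215 214
  212 212 212 211 203 204 211 219 227 231 228 210 170 130 103  84  78  79
   79  78  78  78  78  78  78  79]
 [250 236 220 218 222 220 217 218 222 227 228 227 222 201 172 164 195 222
  227 228 227 226 225 223 220 212 207 220 225 225 223 213 187 148 109  83
   78  77  78  79  78  80  79  79]
 [157 166 172 178 187 209 223 227 228 228 228 225 210 160 111 117 171 220
  230 230 228 228 228 225 223 219 215 221 226 226 226 226 225 214 184 135
   94  77  77  77  79  78  78  78]
 [193 179 172 192 220 227 229 229 228 228 228 227 212 162 105  95 144 203
  229 231 230 228 228 226 224 220 217 220 225 225 226 226 226 226 221 194
  151 105  82  77  77  79  78  78]
 [179 151 176 217 228 228 228 228 228 229 228 227 223 190 127  92 128 189
  226 
[... 1922 characters left out ...]
8  79  78]
 [222 207 160 112  90  97 121 157 190 210 223 227 228 228 228 227 227 223
  198 162 147 149 151 151 154 158 166 173 194 219 225 227 234 241 241 207
  131  84  77  77  79  78  78  78]
 [211 219 215 187 147 115  96  95 105 123 156 190 215 223 224 226 227 227
  222 210 203 202 203 201 202 208 217 217 215 213 219 243 254 255 251 227
  149  89  75  79  78  77  79  79]]
top [[222, 239], [226, 305], [157, 311], [155, 243]]
[[0.586 0.159 0.014]
 [0.469 0.149 0.014]
 [0.459 0.269 0.014]
 [0.579 0.277 0.014]] [0.5233 0.2135 0.014 ]
side [[276, 344], [352, 349], [348, 422], [264, 415]]
[[0.585 0.156 0.014]
 [0.466 0.15  0.014]
 [0.46  0.276 0.014]
 [0.576 0.281 0.014]] [0.5221 0.2158 0.014 ]
```

View pics/crop3.png

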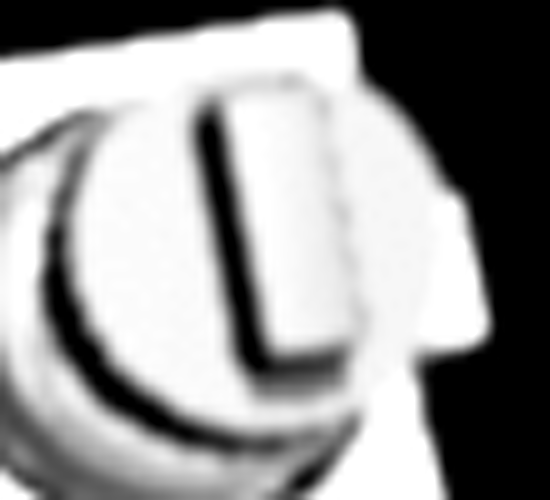

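The crop shows the wing's top face, with corners near crop (222,85), (322,88), (357,340) and (267,350). The tray centre agrees across both views to 2 mm, and its sides come to about 120 mm.

Run:
```python
from h import *
from scipy.spatial.transform import Rotation as Ro
f=lambda x,y:(390+(x+.5)/10-.5,240+(y+.5)/10-.5)
C=[f(*p) for p in((222,85),(322,88),(357,340),(267,350))]
uc=np.mean(C,0)
X,e=tri(uc,(340.6,152.8));print(X,uc,e)
P=np.array([onz("top",c,X[2]) for c in C]);print(P.round(4),P.mean(0))
for i in range(4):print(np.linalg.norm(P[i]-P[(i+1)%4]),np.degrees(np.arctan2(*(P[i]-P[(i+1)%4])[1::-1])))
print("side ctr on z",onz("side",(340.6,152.8),X[2]))
# disc lower edge in side view etc: base of wing in side crop
o=ctrl.get_obs();R=Ro.from_euler("xyz",o["eef_rot"]).as_matrix();print(R.round(4));
print("tool y yaw",np.degrees(np.arctan2(R[1,1],R[0,1])))
D=np.array([X[0],X[1],.3])-o["ee_pos"];print("delta tool",(R.T@D).round(4),"pos",o["ee_pos"])
```

```text
[ 0.52047097 -0.15763757  0.18159654] [418.75  261.125] [array([418.7, 261.1]), array([340.6, 152.8])]
[[ 0.5405 -0.1477  0.1816]
 [ 0.5401 -0.163   0.1816]
 [ 0.5015 -0.1668  0.1816]
 [ 0.5    -0.1531  0.1816]] [ 0.52050642 -0.15762959  0.18159654]
0.015273317330105934 88.2937040598423
0.0387781343303207 5.646117641740469
0.013792888752582722 -83.72460010518586
0.040906645480190615 -172.45470510071348
side ctr on z [ 0.52052737 -0.15765217  0.18159654]
[[-4.000e-04  4.330e-01 -9.014e-01]
 [ 9.000e-04 -9.014e-01 -4.330e-01]
 [-1.000e+00 -1.000e-03 -1.000e-04]]
tool y yaw -64.34396931117695
delta tool [-0.1218 -0.1824 -0.4009] pos [ 0.23804171 -0.4955419   0.17797224]
```

Run:
```python
from h import *
import cv2
g=cv2.cvtColor(cv2.imread("pics/top0.png"),6).astype(float)
L=[];Rr=[]
for v in range(251,273):
    r=g[v]
    m=405+np.argmin(r[405:420])
    s=next(u for u in range(m,430) if r[u]<=170<r[u+1]); L.append((s+(170-r[s])/(r[s+1]-r[s]),v))
    k=s+6+np.argmin(r[s+6:s+14]); a,b,c=r[k-1:k+2]; Rr.append((k+.5*(a-c)/(a-2*b+c),v))
for E in(L,Rr):
    E=np.array(E);p=np.polyfit(E[:,1],E[:,0],1);print(p,np.std(E[:,0]-np.polyval(p,E[:,1])))
    q=[onz("top",(np.polyval(p,v),v),.1812) for v in(250,273)];d=q[0]-q[1];print(np.degrees(np.arctan2(d[1],d[0])),q)
# top/bottom edges along wing mid
print(g[240:285,416].astype(int),g[240:285,420].astype(int))
# holder base sides
m=(g[235:320,360:445]>200).astype(np.uint8)
x=max(cv2.findContours(m,0,2)[0],key=cv2.contourArea)+[360,235]
q=cv2.approxPolyDP(cv2.convexHull(x),3,True)[:,0];print(q.tolist())
for p in((366,249.5),(426,240.5),(436,302),(375,311)):print(onz("top",p,.014).round(4))
```

```text
[1.95699906e-01 3.62655073e+02] 0.05733270457969076
8.993191162455483 [array([ 0.53758224, -0.14741246,  0.1812    ]), array([ 0.50237499, -0.15298445,  0.1812    ])]
[1.83241282e-01 3.75653040e+02] 0.13774573265283058
8.13786248012968 [array([ 0.53758877, -0.1625157 ,  0.1812    ]), array([ 0.50236384, -0.1675527 ,  0.1812    ])]
[ 84 138 226 254 254 249 233 218 212 219 227 229 228 230 230 229 230 230
 230 230 230 230 229 228 227 227 224 222 213 204 196 190 181 166 144 120
 104 124 147 171 203 220 207 167 135] [ 97 177 250 255 255 254 243 220 211 217 220 222 223 224 224 224 224 225
 225 225 224 224 225 225 225 225 225 225 225 225 224 226 226 224 205 157
 127 136 154 174 202 215 194 164 163]
[[424, 242], [438, 271], [435, 301], [375, 310], [365, 250]]
[ 0.5676 -0.0988  0.014 ]
[ 0.5841 -0.2078  0.014 ]
[ 0.4732 -0.2212  0.014 ]
[ 0.4576 -0.1123  0.014 ]
```

Measured: wing centre about (0.520, -0.158), top at z≈0.181, yaw about 8.5°. The holder base gives yaw 8.2° and centre (0.5206, -0.160), so the two agree. I'll move above the cap, with jaws across the wing.

```bash
python3 -m creep '{"hand":[-1,-1,-1,-1,-1,-1,-1,-1,-1,-1,-1,-1],"slide":[[-0.04,0,0],[-0.08,0,0],[-0.082,-0.015,-0.033],[-0.082,-0.03,-0.066],[-0.082,-0.045,-0.1],[-0.082,-0.06,-0.133],[-0.082,-0.076,-0.167],[-0.082,-0.091,-0.2],[-0.082,-0.106,-0.233],[-0.082,-0.121,-0.267],[-0.082,-0.136,-0.3],[-0.082,-0.151,-0.333]],"spin":[0,0,3,6,9,12,15,17,17,17,17,17]}' 40
cat > d.py <<'E'
from h import *
import sys
from scipy.spatial.transform import Rotation as Ro
o=ctrl.get_obs();R=Ro.from_euler("xyz",o["eef_rot"]).as_matrix()
T=np.array([float(a) for a in sys.argv[1:4]])
print("t",o["time_s"],"pos",o["ee_pos"].round(4),"tooly yaw",np.degrees(np.arctan2(R[1,1],R[0,1])).round(2),"tilt",np.degrees(np.arccos(-R[2,0])).round(2),"delta tool",(R.T@(T-o["ee_pos"])).round(4),"F",o["force"].round(2),"M",o["moment"].round(2),"w",round(o["grip_width"],4),"q6",o["qpos"][5].round(2))
E
python3 d.py .5203 -.158 .26
```

```text
time_s: 1.1
ee_pos: [0.4737, -0.2138, 0.2603]
eef_rot: [-0.653, 1.57, 2.64]
force: [0.2, -0.5, 0.6]
grip_width: 0.0937
t 1.1 pos [ 0.4737 -0.2138  0.2603] tooly yaw -81.34 tilt 0.02 delta tool [ 0.0003 -0.0481 -0.0545] F [ 0.23 -0.48  0.59] M [ 0.01  0.03 -0.01] w 0.0937 q6 0.93
```

```bash
python3 -m creep '{"hand":[-1,-1,-1,-1],"slide":[[0,-0.024,-0.027],[0,-0.0481,-0.0545],[0,-0.0481,-0.0545],[0,-0.0481,-0.0545]],"spin":[0,0,0,0]}'
python3 d.py .5203 -.158 .26
python3 - <<'E'
from h import *
f=lambda im,x,y,w,h,s:cv2.resize(im[y:y+h,x:x+w],None,fx=s,fy=s,interpolation=cv2.INTER_CUBIC)
cv2.imwrite("pics/c4.png",np.hstack([f(ctrl.camera("top")[:,:,::-1],350,210,130,130,3),f(ctrl.camera("side")[:,:,::-1],275,80,130,130,3)]))
E
```

```text
time_s: 1.43
ee_pos: [0.5201, -0.1584, 0.2598]
eef_rot: [-0.487, 1.57, 2.808]
force: [-0.8, -0.3, -0.7]
grip_width: 0.0942
t 1.4333 pos [ 0.5201 -0.1584  0.2598] tooly yaw -81.18 tilt 0.07 delta tool [-0.0002 -0.0004 -0.0003] F [-0.81 -0.26 -0.71] M [-0.03  0.03 -0.04] w 0.0942 q6 1.05
```

View pics/c4.png

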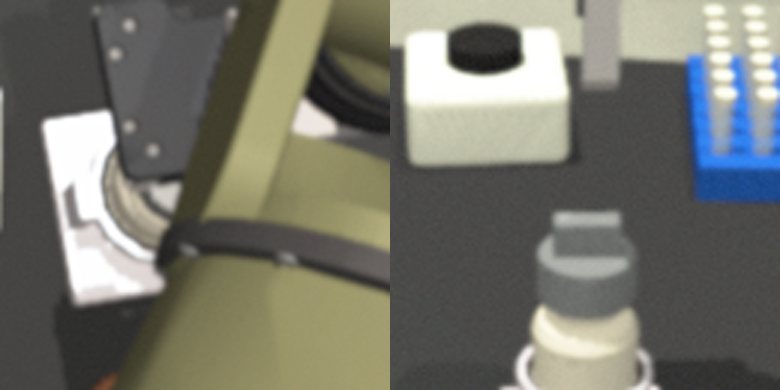

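The jaws straddle the wing, and in the side view the finger is at crop (600,85), above the wing at (588,220). I'll part-close to about 30 mm so the tips pass on either side of the wing but stay over the cap's flat top, then descend.

```bash
python3 -m creep '{"hand":[0.36,0.36,0.36,0.36,0.36,0.36,0.36,0.36,0.36,0.36],"slide":[[0,0,0],[0,0,0],[0,0,0],[0,0,0],[0,0,0],[0.02,0,0],[0.04,0,0],[0.06,0,0],[0.06,0,0],[0.06,0,0]],"spin":[0,0,0,0,0,0,0,0,0,0]}'
python3 d.py .5203 -.158 .17
python3 - <<'E'
from h import *
f=lambda im,x,y,w,h,s:cv2.resize(im[y:y+h,x:x+w],None,fx=s,fy=s,interpolation=cv2.INTER_CUBIC)
cv2.imwrite("pics/c5.png",f(ctrl.camera("side")[:,:,::-1],275,80,130,130,4))
E
```

```text
time_s: 2.37
ee_pos: [0.5193, -0.1597, 0.2004]
eef_rot: [-0.508, 1.569, 2.785]
force: [0.4, 0.2, 0.7]
grip_width: 0.0315
t 2.3667 pos [ 0.5193 -0.1597  0.2004] tooly yaw -81.35 tilt 0.08 delta tool [ 0.0304 -0.0015 -0.0013] F [0.37 0.24 0.66] M [ 0.03 -0.04 -0.02] w 0.0315 q6 1.05
```

View pics/c5.png

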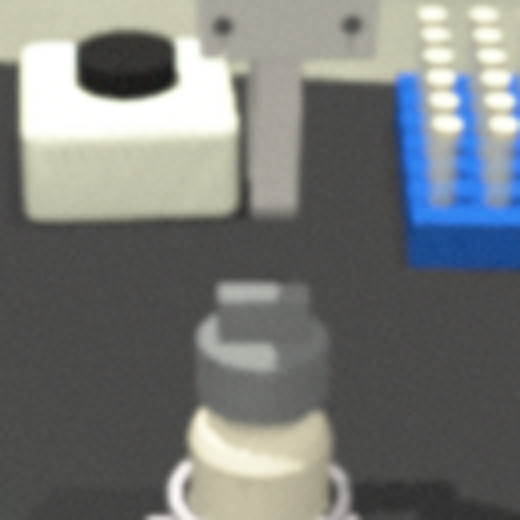

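The tip of the near finger, at crop (275,215), lines up with the wing at (263,295) once the expected offset is allowed for. I'll go on down.

```bash
python3 - <<'E'
from h import *
c=ctrl.calibration("side");p=c["K"]@(c["R"]@np.array([.516,-.132,.1924])+c["t"]);print("pred tip",p[:2]/p[2],"seen 343.7,133.6")
E
python3 -m creep '{"hand":[0.36,0.36,0.36,0.36,0.36],"slide":[[0.01,-0.0015,-0.0013],[0.02,-0.0015,-0.0013],[0.03,-0.0015,-0.0013],[0.03,-0.0015,-0.0013],[0.03,-0.0015,-0.0013]],"spin":[0,0,0,0,0]}'
python3 d.py .5203 -.158 .166
```

```text
pred tip [341.73952368 154.79194898] seen 343.7,133.6
time_s: 2.83
ee_pos: [0.5204, -0.1579, 0.1698]
eef_rot: [-0.493, 1.57, 2.799]
force: [-0.1, -0.9, 0.2]
grip_width: 0.0303
t 2.8333 pos [ 0.5204 -0.1579  0.1698] tooly yaw -81.34 tilt 0.07 delta tool [0.0038 0.0001 0.0001] F [-0.08 -0.93  0.18] M [-0.02 -0.03  0.04] w 0.0303 q6 1.06
```

The predicted tip row (155) doesn't match the one seen (134), so I'll look again before going lower.

Run:
```python
from h import *
f=lambda im,x,y,w,h,s:cv2.resize(im[y:y+h,x:x+w],None,fx=s,fy=s,interpolation=cv2.INTER_CUBIC)
cv2.imwrite("pics/c6.png",f(ctrl.camera("side")[:,:,::-1],275,60,130,140,4))
o=ctrl.get_obs();c=ctrl.calibration("side")
for d in([0,0,0],[0,0,-.008],[0,.015,-.008],[0,-.015,-.008],[0,.028,-.008]):
    p=c["K"]@(c["R"]@(o["ee_pos"]+d)+c["t"]);p=p[:2]/p[2];print(d,p,(p-[275,60])*4)
```

```text
[0, 0, 0] [340.44412956 158.07487797] [261.77651822 392.29951189]
[0, 0, -0.008] [340.35278423 161.89805353] [261.41113692 407.5922141 ]
[0, 0.015, -0.008] [339.46828266 166.12228241] [257.87313063 424.48912962]
[0, -0.015, -0.008] [341.21633401 157.77388684] [264.86533604 391.09554737]
[0, 0.028, -0.008] [338.68417132 169.86706462] [254.73668527 439.4682585 ]
```

View pics/c6.png

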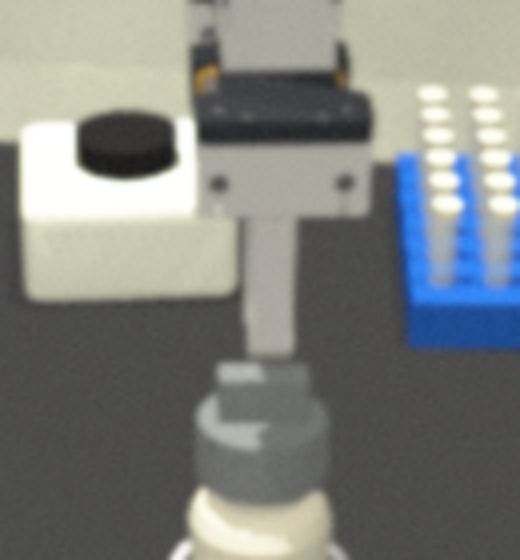

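Run:
```python
from h import *
c=ctrl.calibration("side")
def pr(X):
    p=c["K"]@(c["R"]@np.array(X)+c["t"]);return (p[:2]/p[2]).round(1)
y=np.array([.433,-.9014,0])
T=np.array([.238,-.4955,.178])
for s in(-.047,.047):print("init tip",s,pr(T+s*y-[0,0,.008]),pr(T+s*y+[0,0,.011]))
im=cv2.imread("pics/side0.png")[0:110,420:560]
A=cv2.resize(im,None,fx=4,fy=4,interpolation=2)
cv2.imwrite("pics/c7.png",A)
g=ctrl.camera("side")[100:180,315:375,::-1].astype(float)
g=np.clip((g-40)*1.6,0,255).astype(np.uint8)
cv2.imwrite("pics/c8.png",cv2.resize(g,None,fx=7,fy=7,interpolation=2))
```

```text
init tip -0.047 [492.3  99.4] [494.1  91.1]
init tip 0.047 [470.1  83.3] [471.6  75.3]
```

View pics/c7.png

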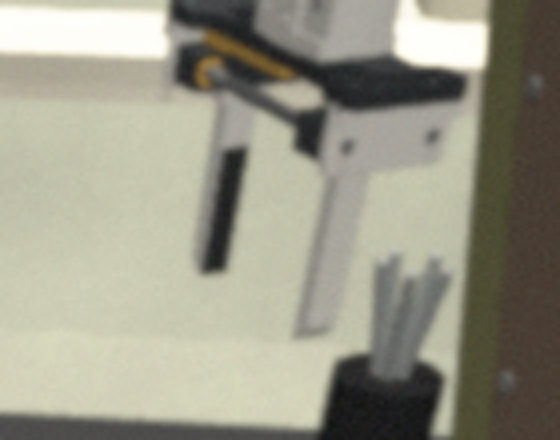

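View pics/c8.png

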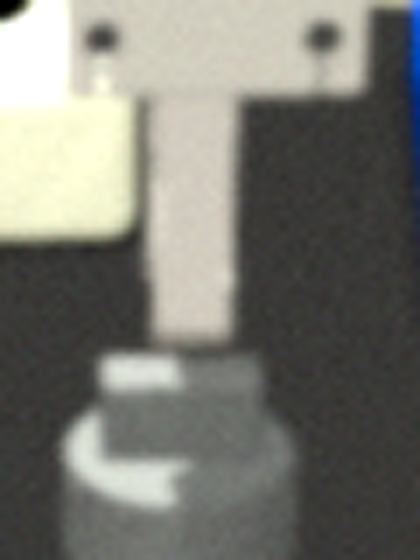

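Run:
```python
from h import *
im=ctrl.camera("top")[:,:,::-1]
cv2.imwrite("pics/top2.png",im)
o=ctrl.get_obs();P=o["ee_pos"]
for n in("top","side"):
    c=ctrl.calibration(n);print(n,"cam",-c["R"].T@c["t"])
    ty=np.array([.1505,-.9886,0]);tz=np.array([-.9886,-.1505,0])
    for s in(-.0885,.0885):
        for r in(-.0375,.0375):
            for h in(.089,.13):
                X=P+s*ty+r*tz+[0,0,h];p=c["K"]@(c["R"]@X+c["t"]);print((s,r,h),(p[:2]/p[2]).round(0))
im=ctrl.camera("side")[:,:,::-1];cv2.imwrite("pics/side2.png",im)
```

```text
top cam [0.3789142  0.03559432 1.09217204]
(-0.0885, -0.0375, 0.089) [363. 235.]
(-0.0885, -0.0375, 0.13) [367. 229.]
(-0.0885, 0.0375, 0.089) [373. 288.]
(-0.0885, 0.0375, 0.13) [377. 285.]
(0.0885, -0.0375, 0.089) [487. 217.]
(0.0885, -0.0375, 0.13) [497. 210.]
(0.0885, 0.0375, 0.089) [498. 269.]
(0.0885, 0.0375, 0.13) [508. 265.]
side cam [0.44162598 0.67403921 0.65553168]
(-0.0885, -0.0375, 0.089) [320. 137.]
(-0.0885, -0.0375, 0.13) [320. 113.]
(-0.0885, 0.0375, 0.089) [368. 137.]
(-0.0885, 0.0375, 0.13) [369. 113.]
(0.0885, -0.0375, 0.089) [319.  91.]
(0.0885, -0.0375, 0.13) [319.  70.]
(0.0885, 0.0375, 0.089) [360.  91.]
(0.0885, 0.0375, 0.13) [361.  69.]
```

View pics/top2.png

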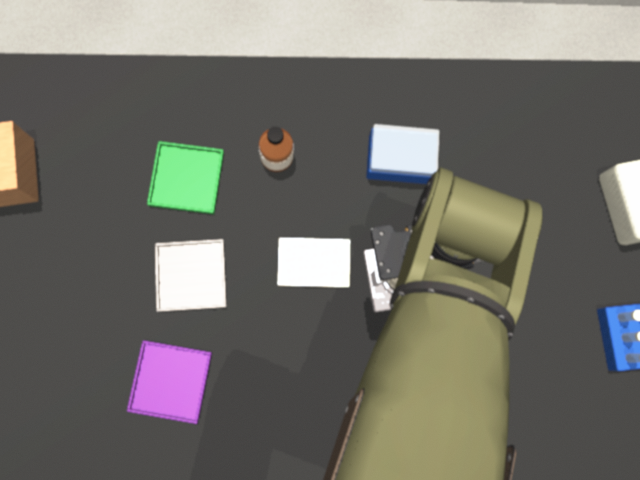

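View pics/side2.png

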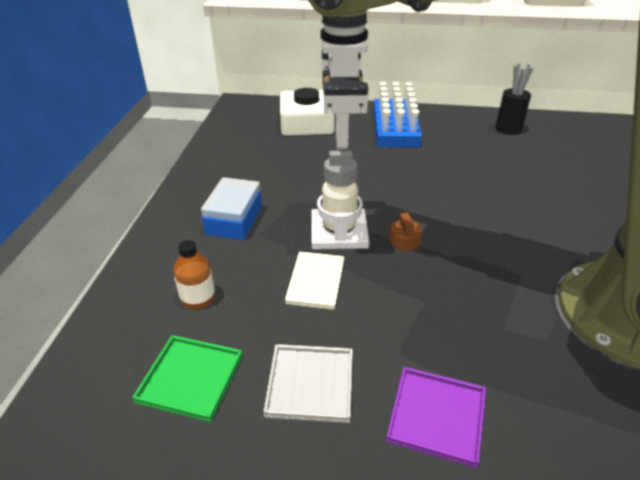

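Run:
```python
from h import *
f=lambda im,x,y,w,h,s:cv2.resize(im[y:y+h,x:x+w],None,fx=s,fy=s,interpolation=2)
cv2.imwrite("pics/c9.png",np.hstack([f(cv2.imread("pics/top2.png"),355,210,80,100,5),f(cv2.imread("pics/side2.png"),305,60,80,100,5)]))
```

```text
(no output)
```

View pics/c9.png

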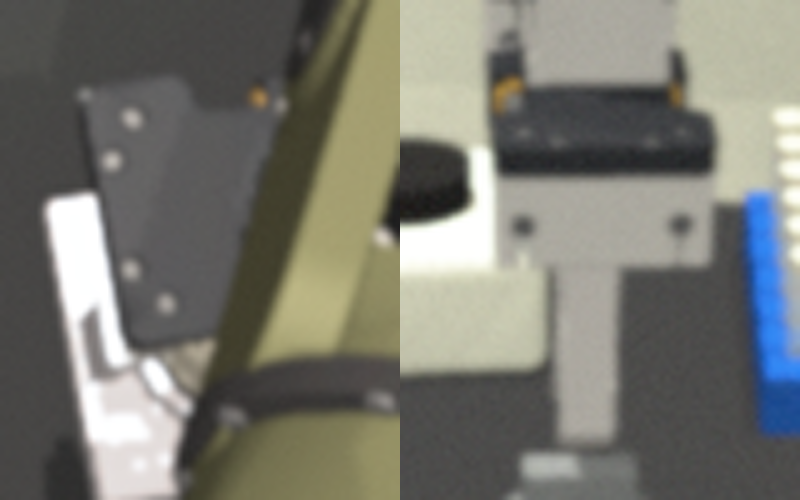

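Run:
```python
from h import *
a,e=tri((371.4,229),(324.4,87.6));print(a,e)
b,e=tri((381,279),(367.6,88));print(b,e)
print("len",np.linalg.norm(a-b),"mid",(a+b)/2)
m=(a+b)/2;P=ctrl.get_obs()["ee_pos"]
ty=np.array([.1505,-.9886,0]);tz=np.array([-.9886,-.1505,0])
print("rel tcp: along y",(m-P)@ty,"along z",(m-P)@tz,"up",m[2]-P[2])
# tip: near finger back-bottom edge at side (343,148.2), with lateral s unknown
for s in(.0,-.015,-.0275):
    o,d=ray("side",(305+186/5.,60+440/5.));
    # intersect with plane y-offset s along ty
    k=((P+s*ty-o)@ty)/(d@ty);X=o+k*d;print(s,X,"z rel tcp",X[2]-P[2],(X-P)@tz)
```

```text
[ 0.53716957 -0.06533045  0.34170987] [array([371.4, 228.4]), array([325.1,  87.7])]
[ 0.47398066 -0.0760608   0.34002348] [array([381. , 278.5]), array([368.1,  88.1])]
len 0.06411569336057778 mid [ 0.50557512 -0.07069562  0.34086668]
rel tcp: along y -0.08874562482897488 along z 0.0018989868963999665 up 0.169962116283032
0.0 [ 0.51793538 -0.15858294  0.19104617] z rel tcp 0.020141612821044347 0.0029066679827521005
-0.015 [ 0.51656395 -0.14361905  0.19939391] z rel tcp 0.028489349376423306 0.0020104012110141087
-0.0275 [ 0.51542109 -0.13114914  0.20635036] z rel tcp 0.03544579650590593 0.0012635122345656842
```

XY agrees: the gripper plate triangulates to 88.7 mm from the TCP, where 88.5 is expected. In height, the pictures put the fingertips well above the stated place. I'll descend in small force-guarded steps and let contact settle it.

```bash
python3 -m creep '{"hand":[0.36,0.36,0.36,0.36,0.36],"slide":[[0.001,0,0],[0.002,0,0],[0.003,0,0],[0.004,0,0],[0.004,0,0]],"spin":[0,0,0,0,0]}'; python3 d.py .5203 -.158 .166
python3 - <<'E'
from h import *
c=ctrl.calibration("side")
P=np.array([.238,-.4955,.178]);ty=np.array([.433,-.9014,0])
for s,uv in((-.0595,(498,83)),(-.047,(495,82)),(.047,(475,67.5)),(.0595,(470,67.5))):
    o,d=ray("side",uv);k=((P+s*ty-o)@ty)/(d@ty);X=o+k*d;print(s,X,X[2]-P[2])
E
```

```text
time_s: 3.45
ee_pos: [0.5205, -0.158, 0.1662]
eef_rot: [-0.634, 1.57, 2.658]
force: [0.1, 0.0, 0.1]
grip_width: 0.0301
t 3.45 pos [ 0.5205 -0.158   0.1662] tooly yaw -81.34 tilt 0.02 delta tool [ 0.0002 -0.      0.0002] F [0.11 0.04 0.13] M [ 0.03  0.03 -0.05] w 0.0301 q6 1.06
-0.0595 [ 0.21591866 -0.44009792  0.21267424] 0.03467424425094667
-0.047 [ 0.22015803 -0.45192895  0.20984504] 0.0318450447633159
0.047 [ 0.25363227 -0.54013251  0.20651354] 0.028513541401205045
0.0595 [ 0.26336537 -0.54932455  0.2025872 ] 0.02458720444046586
```

The initial picture gives the same offset: tips about 30–35 mm above the reported TCP. There's no contact yet. I'll keep the descent guarded.

```bash
python3 -m creep '{"hand":[0.36,0.36,0.36,0.36,0.36],"slide":[[0.002,0,0],[0.004,0,0],[0.006,0,0],[0.008,0,0],[0.008,0,0]],"spin":[0,0,0,0,0]}'; python3 d.py .5203 -.158 .166
```

```text
time_s: 3.87
ee_pos: [0.5204, -0.158, 0.1579]
eef_rot: [-0.524, 1.57, 2.768]
force: [1.5, 0.1, -0.8]
grip_width: 0.0299
t 3.8667 pos [ 0.5204 -0.158   0.1579] tooly yaw -81.34 tilt 0.04 delta tool [-0.0081  0.      0.0001] F [ 1.5   0.12 -0.77] M [ 0.04  0.   -0.05] w 0.0299 q6 1.06
```

```bash
python3 -m creep '{"hand":[0.36,0.36,0.36,0.36,0.36],"slide":[[0.002,0,0],[0.004,0,0],[0.006,0,0],[0.008,0,0],[0.008,0,0]],"spin":[0,0,0,0,0]}'; python3 d.py .5203 -.158 .166
python3 - <<'E'
from h import *
f=lambda im,x,y,w,h,s:cv2.resize(im[y:y+h,x:x+w],None,fx=s,fy=s,interpolation=2)
cv2.imwrite("pics/c10.png",f(ctrl.camera("side")[:,:,::-1],300,110,80,90,6))
E
```

```text
time_s: 4.28
ee_pos: [0.5204, -0.158, 0.15]
eef_rot: [-0.493, 1.57, 2.8]
force: [0.3, 0.9, -0.9]
grip_width: 0.0301
t 4.2833 pos [ 0.5204 -0.158   0.15  ] tooly yaw -81.34 tilt 0.03 delta tool [-0.016  -0.      0.0002] F [ 0.28  0.9  -0.89] M [0.05 0.1  0.03] w 0.0301 q6 1.06
```

View pics/c10.png

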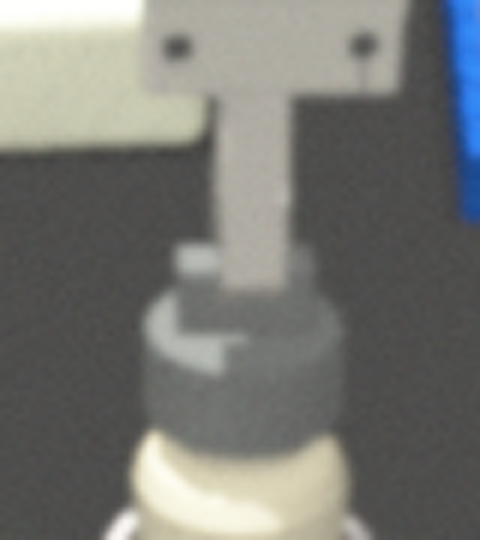

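In the picture the tip (crop 255,288) is in front of the wing's upper part, with the flat top about 20–28 mm lower. There's still no contact.

```bash
python3 -m creep '{"hand":[0.36,0.36,0.36,0.36,0.36,0.36,0.36],"slide":[[0.002,0,0],[0.004,0,0],[0.006,0,0],[0.008,0,0],[0.01,0,0],[0.012,0,0],[0.012,0,0]],"spin":[0,0,0,0,0,0,0]}'; python3 d.py .5203 -.158 .166
```

```text
time_s: 4.92
ee_pos: [0.5204, -0.158, 0.138]
eef_rot: [-0.506, 1.57, 2.787]
force: [0.4, 0.0, 0.1]
grip_width: 0.0301
t 4.9167 pos [ 0.5204 -0.158   0.138 ] tooly yaw -81.34 tilt 0.04 delta tool [-0.028   0.      0.0002] F [0.4  0.03 0.12] M [ 0.01  0.07 -0.05] w 0.0301 q6 1.06
```

```bash
python3 -m creep '{"hand":[0.36,0.36,0.36,0.36,0.36],"slide":[[0.001,0,0],[0.002,0,0],[0.003,0,0],[0.004,0,0],[0.004,0,0]],"spin":[0,0,0,0,0]}'; python3 d.py .5203 -.158 .166
python3 - <<'E'
from h import *
f=lambda im,x,y,w,h,s:cv2.resize(im[y:y+h,x:x+w],None,fx=s,fy=s,interpolation=2)
cv2.imwrite("pics/c11.png",f(ctrl.camera("side")[:,:,::-1],300,110,80,90,6))
E
```

```text
time_s: 5.33
ee_pos: [0.5206, -0.158, 0.1343]
eef_rot: [-0.469, 1.571, 2.824]
force: [0.3, 0.5, -0.3]
grip_width: 0.0299
t 5.3333 pos [ 0.5206 -0.158   0.1343] tooly yaw -81.34 tilt 0.01 delta tool [-0.0317 -0.0001  0.0003] F [ 0.31  0.46 -0.29] M [0.03 0.04 0.01] w 0.0299 q6 1.06
```

View pics/c11.png

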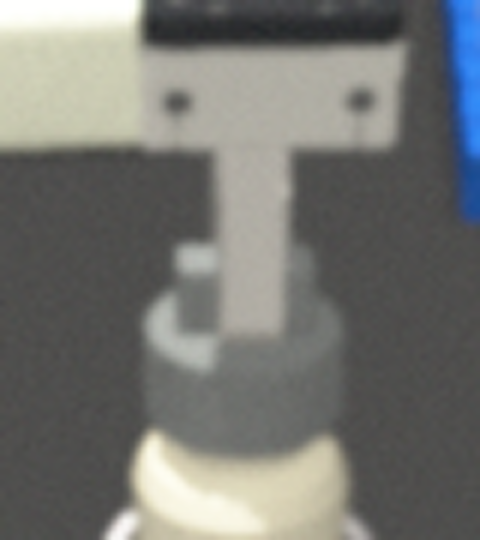

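The tip (crop 252,335) still has about 8–10 mm to go to the flat top. The next steps are 1 mm.

```bash
python3 -m creep '{"hand":[0.36,0.36,0.36,0.36,0.36,0.36],"slide":[[0.001,0,0],[0.002,0,0],[0.003,0,0],[0.004,0,0],[0.005,0,0],[0.005,0,0]],"spin":[0,0,0,0,0,0]}'; python3 d.py .5203 -.158 .166
```

```text
time_s: 5.88
ee_pos: [0.5206, -0.1581, 0.1296]
eef_rot: [2.426, 1.571, -0.565]
force: [-1.0, 1.2, 2.5]
grip_width: 0.0301
t 5.8833 pos [ 0.5206 -0.1581  0.1296] tooly yaw -81.34 tilt 0.01 delta tool [-0.0364 -0.0001  0.0003] F [-0.98  1.17  2.45] M [ 0.05  0.18 -0.02] w 0.0301 q6 1.06
```

```bash
python3 -m creep '{"hand":[0.36,0.36,0.36],"slide":[[0.001,0,0],[0.002,0,0],[0.002,0,0]],"spin":[0,0,0]}'; python3 d.py .5203 -.158 .166
```

```text
time_s: 6.13
ee_pos: [0.5207, -0.158, 0.1276]
eef_rot: [2.749, 1.571, -0.241]
force: [-1.8, -0.0, 3.9]
grip_width: 0.03
t 6.1333 pos [ 0.5207 -0.158   0.1276] tooly yaw -81.34 tilt 0.02 delta tool [-0.0384 -0.0001  0.0003] F [-1.81 -0.04  3.92] M [ 0.19  0.36 -0.03] w 0.03 q6 1.06
```

```bash
python3 -m creep '{"hand":[0.36,0.36,0.36],"slide":[[0.001,0,0],[0.0015,0,0],[0.0015,0,0]],"spin":[0,0,0]}'; python3 d.py .5203 -.158 .166
```

```text
time_s: 6.38
ee_pos: [0.5207, -0.1581, 0.1262]
eef_rot: [2.619, 1.57, -0.371]
force: [-1.9, 0.7, 6.1]
grip_width: 0.0302
t 6.3833 pos [ 0.5207 -0.1581  0.1262] tooly yaw -81.34 tilt 0.02 delta tool [-0.0398 -0.0001  0.0004] F [-1.94  0.68  6.1 ] M [0.21 0.44 0.01] w 0.0302 q6 1.06
```

Contact at TCP z≈0.130 (the tips on the flat top), now 6 N. I'll close on the wing.

```bash
python3 -m creep '{"hand":[0.6,0.8,1,1,1,1],"slide":[[-0.001,0,0],[-0.001,0,0],[-0.001,0,0],[-0.001,0,0],[-0.001,0,0],[-0.001,0,0]],"spin":[0,0,0,0,0,0]}' 45; python3 d.py .5203 -.158 .166
python3 - <<'E'
from h import *
f=lambda im,x,y,w,h,s:cv2.resize(im[y:y+h,x:x+w],None,fx=s,fy=s,interpolation=2)
cv2.imwrite("pics/c12.png",f(ctrl.camera("side")[:,:,::-1],300,110,80,90,6))
E
```

```text
time_s: 6.88
ee_pos: [0.5207, -0.1582, 0.127]
eef_rot: [2.176, 1.57, -0.814]
force: [0.4, -2.5, 2.9]
grip_width: 0.0156
t 6.8833 pos [ 0.5207 -0.1582  0.127 ] tooly yaw -81.35 tilt 0.03 delta tool [-0.039  -0.0003  0.0004] F [ 0.41 -2.49  2.87] M [-0.51 -0.08 -0.02] w 0.0156 q6 1.06
```

View pics/c12.png

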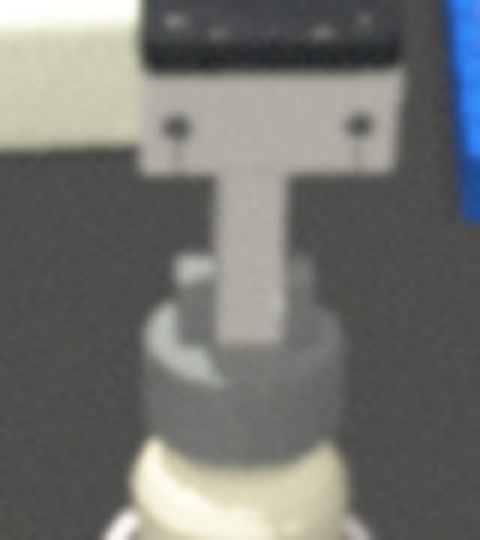

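The wing is gripped: opening 15.6 mm against 16 mm. Now I'll press down step by step, watching Fz.

```bash
python3 -m creep '{"hand":[1,1,1,1],"slide":[[0.001,0,0],[0.002,0,0],[0.003,0,0],[0.003,0,0]],"spin":[0,0,0,0]}' ; python3 d.py .5203 -.158 .166
```

```text
time_s: 7.27
ee_pos: [0.5208, -0.1583, 0.1244]
eef_rot: [2.307, 1.57, -0.683]
force: [-1.4, -2.8, 9.3]
grip_width: 0.0156
t 7.2667 pos [ 0.5208 -0.1583  0.1244] tooly yaw -81.35 tilt 0.05 delta tool [-0.0416 -0.0003  0.0004] F [-1.45 -2.76  9.33] M [-0.37  0.41 -0.01] w 0.0156 q6 1.06
```

```bash
python3 -m creep '{"hand":[1,1,1],"slide":[[0.001,0,0],[0.002,0,0],[0.002,0,0]],"spin":[0,0,0]}' ; python3 d.py .5203 -.158 .166
```

```text
time_s: 7.52
ee_pos: [0.5208, -0.1583, 0.1226]
eef_rot: [2.377, 1.57, -0.614]
force: [-3.0, -2.4, 10.0]
grip_width: 0.0157
t 7.5167 pos [ 0.5208 -0.1583  0.1226] tooly yaw -81.35 tilt 0.06 delta tool [-0.0434 -0.0003  0.0004] F [-3.03 -2.37 10.  ] M [-0.34  0.55 -0.01] w 0.0157 q6 1.06
```

```bash
python3 -m creep '{"hand":[1,1,1],"slide":[[0.001,0,0],[0.002,0,0],[0.002,0,0]],"spin":[0,0,0]}' ; python3 d.py .5203 -.158 .166
```

```text
time_s: 7.77
ee_pos: [0.5208, -0.1583, 0.1208]
eef_rot: [2.404, 1.57, -0.587]
force: [-3.2, -1.9, 12.3]
grip_width: 0.0157
t 7.7667 pos [ 0.5208 -0.1583  0.1208] tooly yaw -81.34 tilt 0.07 delta tool [-0.0452 -0.0003  0.0004] F [-3.15 -1.85 12.3 ] M [-0.25  0.74  0.09] w 0.0157 q6 1.06
```

The 1.25 N/mm slope matches the spring, and at 12.3 N it's about 5 mm down. I'll press 1 mm more, then turn in steps.

```bash
python3 -m creep '{"hand":[1,1,1,1,1,1,1],"slide":[[0.001,0,0],[0.001,0,0],[0.001,0,0],[0.001,0,0],[0.001,0,0],[0.001,0,0],[0.001,0,0]],"spin":[0,0,-2,-4,-6,-8,-8]}' ; python3 d.py .5203 -.158 .166
```

```text
time_s: 8.35
ee_pos: [0.5213, -0.1582, 0.1203]
eef_rot: [2.581, 1.568, -0.268]
force: [-0.4, -1.5, 13.6]
grip_width: 0.0155
t 8.35 pos [ 0.5213 -0.1582  0.1203] tooly yaw -73.22 tilt 0.13 delta tool [-0.0457 -0.0004  0.0008] F [-0.39 -1.48 13.58] M [-0.05  0.33 -0.03] w 0.0155 q6 0.92
```

```bash
python3 -m creep '{"hand":[1,1,1,1,1,1],"slide":[[0,0,0],[0,0,0],[0,0,0],[0,0,0],[0,0,0],[0,0,0]],"spin":[-3,-6,-9,-12,-15,-15]}' ; python3 d.py .5203 -.158 .166
```

```text
time_s: 8.85
ee_pos: [0.5215, -0.1581, 0.1204]
eef_rot: [2.35, 1.568, -0.235]
force: [0.4, -0.6, 13.9]
grip_width: 0.0156
t 8.85 pos [ 0.5215 -0.1581  0.1204] tooly yaw -58.15 tilt 0.16 delta tool [-0.0456 -0.0007  0.0009] F [ 0.4  -0.6  13.93] M [-0.04  0.09 -0.02] w 0.0156 q6 0.65
```

```bash
python3 -m creep '{"hand":[1,1,1,1,1,1],"slide":[[0,0,0],[0,0,0],[0,0,0],[0,0,0],[0,0,0],[0,0,0]],"spin":[-3,-6,-9,-12,-15,-15]}' ; python3 d.py .5203 -.158 .166
```

```text
time_s: 9.35
ee_pos: [0.5215, -0.1581, 0.1203]
eef_rot: [2.105, 1.568, -0.219]
force: [-0.3, 0.5, 13.7]
grip_width: 0.0153
t 9.35 pos [ 0.5215 -0.1581  0.1203] tooly yaw -43.14 tilt 0.16 delta tool [-0.0457 -0.0008  0.0007] F [-0.28  0.49 13.75] M [-0.02 -0.05 -0.04] w 0.0153 q6 0.39
```

```bash
python3 -m creep '{"hand":[1,1,1,1,1,1,1,1,1],"slide":[[0,0,0],[0,0,0],[0,0,0],[0,0,0],[0,0,0],[0,0,0],[0,0,0],[0,0,0],[0,0,0]],"spin":[-3,-6,-9,-12,-15,-18,-20,-22,-22]}' ; python3 d.py .5203 -.158 .166
python3 - <<'E'
from h import *
f=lambda im,x,y,w,h,s:cv2.resize(im[y:y+h,x:x+w],None,fx=s,fy=s,interpolation=2)
cv2.imwrite("pics/c13.png",f(ctrl.camera("side")[:,:,::-1],300,110,80,90,6))
E
```

```text
time_s: 10.1
ee_pos: [0.5215, -0.1581, 0.1204]
eef_rot: [1.732, 1.568, -0.209]
force: [0.1, 0.2, 13.6]
grip_width: 0.0157
t 10.1 pos [ 0.5215 -0.1581  0.1204] tooly yaw -21.22 tilt 0.17 delta tool [-0.0456 -0.0011  0.0003] F [ 0.08  0.24 13.63] M [ 0.01  0.02 -0.01] w 0.0157 q6 0.01
```

View pics/c13.png

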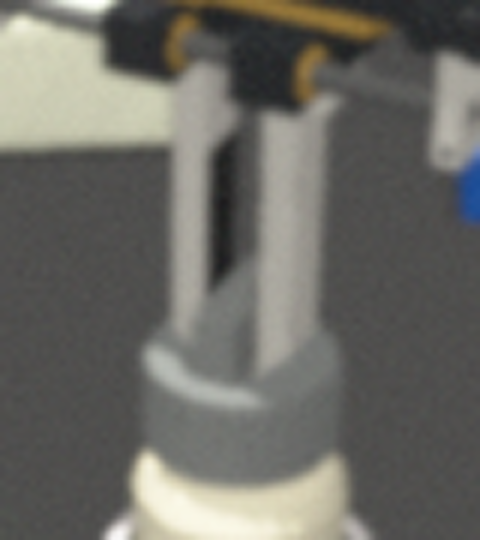

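The cap has turned 60° with the fingers: the wing is now oblique between the two fingers at crop (190–300, 250–370), and Fz is steady at 13.6 N. Now I'll lift slowly.

```bash
python3 -m creep '{"hand":[1,1,1,1,1,1,1,1],"slide":[[-0.002,0,0],[-0.004,0,0],[-0.006,0,0],[-0.008,0,0],[-0.01,0,0],[-0.012,0,0],[-0.014,0,0],[-0.014,0,0]],"spin":[0,0,0,0,0,0,0,0]}' ; python3 d.py .5203 -.158 .166
```

```text
time_s: 10.82
ee_pos: [0.5204, -0.158, 0.1328]
eef_rot: [-1.484, 1.57, 2.856]
force: [1.4, 0.4, 1.4]
grip_width: 0.0156
t 10.8167 pos [ 0.5204 -0.158   0.1328] tooly yaw -21.34 tilt 0.04 delta tool [-0.0332 -0.0001  0.0001] F [1.37 0.42 1.36] M [-0.19 -0.22  0.02] w 0.0156 q6 0.01
```

```bash
python3 -m creep '{"hand":[1,1,1,1,1,1,1,1,1,1,1,1],"slide":[[-0.004,0,0],[-0.008,0,0],[-0.012,0,0],[-0.016,0,0],[-0.02,0,0],[-0.025,0,0],[-0.03,0,0],[-0.04,0,0],[-0.05,0,0],[-0.065,0,0],[-0.08,0,0],[-0.08,0,0]],"spin":[0,0,0,0,0,0,0,0,0,0,0,0]}' ; python3 d.py .5228 .2147 .213
python3 - <<'E'
from h import *
cv2.imwrite("pics/s14.png",ctrl.camera("side")[:,:,::-1])
E
```

```text
time_s: 11.82
ee_pos: [0.5217, -0.1584, 0.2166]
eef_rot: [1.588, 1.566, -0.355]
force: [0.2, -1.1, -0.3]
grip_width: 0.0156
t 11.8167 pos [ 0.5217 -0.1584  0.2166] tooly yaw -21.34 tilt 0.28 delta tool [ 0.0029 -0.1347 -0.3479] F [ 0.2  -1.06 -0.26] M [-0.09 -0.1   0.  ] w 0.0156 q6 0.01
```

View pics/s14.png

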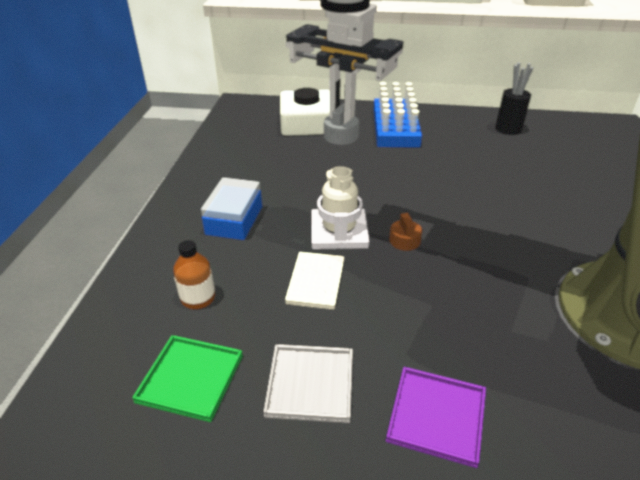

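The cap is off, held upright at (341,130), and the bottle neck is bare at (341,180). I'll carry it above the steel tray.

```bash
python3 -m creep '{"hand":[1,1,1,1,1,1,1,1,1,1,1,1],"slide":[[0,-0.006,-0.015],[0,-0.017,-0.045],[0,-0.029,-0.075],[0,-0.041,-0.105],[0,-0.052,-0.135],[0,-0.064,-0.165],[0,-0.076,-0.195],[0,-0.087,-0.225],[0,-0.099,-0.255],[0,-0.11,-0.285],[0,-0.122,-0.315],[0,-0.13,-0.335]],"spin":[0,0,0,0,0,0,0,0,0,0,0,0]}' ; python3 d.py .5228 .2147 .1
```

```text
time_s: 12.87
ee_pos: [0.5208, 0.2038, 0.212]
eef_rot: [-1.14, 1.57, -3.082]
force: [0.0, -0.6, -0.8]
grip_width: 0.0158
t 12.8667 pos [0.5208 0.2038 0.212 ] tooly yaw -21.27 tilt 0.07 delta tool [ 0.112  -0.0019 -0.011 ] F [ 0.04 -0.6  -0.76] M [-0.04 -0.03 -0.  ] w 0.0158 q6 0.68
```

```bash
python3 -m creep '{"hand":[1,1,1,1,1,1,1,1,1],"slide":[[0,-0.002,-0.01],[0.02,-0.002,-0.01],[0.04,-0.002,-0.01],[0.06,-0.002,-0.01],[0.08,-0.002,-0.01],[0.1,-0.002,-0.01],[0.12,-0.002,-0.01],[0.13,-0.002,-0.01],[0.13,-0.002,-0.01]],"spin":[0,0,0,0,0,0,0,0,0]}' ; python3 d.py .5228 .2147 .012
python3 - <<'E'
from h import *
cv2.imwrite("pics/s15.png",cv2.resize(ctrl.camera("side")[230:450,200:420,::-1],None,fx=2.7,fy=2.7))
E
```

```text
time_s: 13.62
ee_pos: [0.5222, 0.2104, 0.0805]
eef_rot: [-0.856, 1.567, -2.8]
force: [-0.8, -0.4, -0.7]
grip_width: 0.0156
t 13.6167 pos [0.5222 0.2104 0.0805] tooly yaw -21.37 tilt 0.24 delta tool [ 0.0685 -0.0008 -0.0044] F [-0.8  -0.45 -0.72] M [-0.04 -0.03  0.01] w 0.0156 q6 0.69
```

View pics/s15.png

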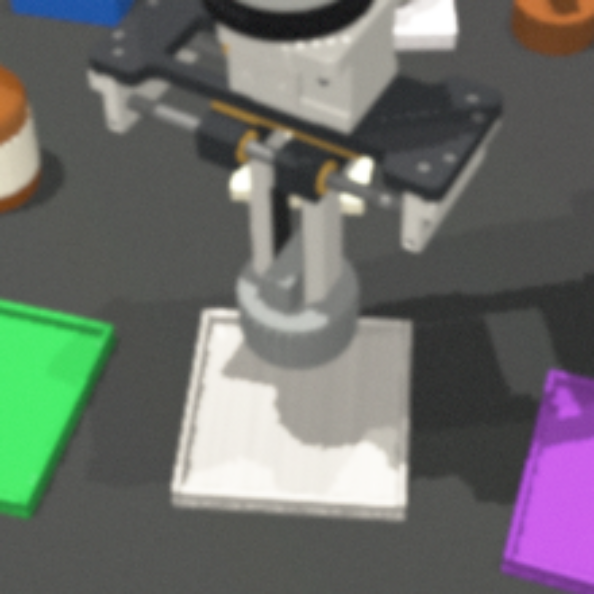

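The cap hangs upright above the tray. I'll lower it to about 20 mm, then feel for the floor.

```bash
python3 -m creep '{"hand":[1,1,1,1,1,1,1],"slide":[[0.01,-0.001,-0.004],[0.02,-0.001,-0.004],[0.03,-0.001,-0.004],[0.04,-0.001,-0.004],[0.05,-0.001,-0.004],[0.055,-0.001,-0.004],[0.055,-0.001,-0.004]],"spin":[0,0,0,0,0,0,0]}' ; python3 d.py .5228 .2147 .006
python3 - <<'E'
from h import *
cv2.imwrite("pics/s16.png",cv2.resize(ctrl.camera("side")[280:450,230:400,::-1],None,fx=3.5,fy=3.5))
E
```

```text
time_s: 14.25
ee_pos: [0.5231, 0.2152, 0.0265]
eef_rot: [-0.888, 1.569, -2.831]
force: [-0.6, -0.0, -0.3]
grip_width: 0.0156
t 14.25 pos [0.5231 0.2152 0.0265] tooly yaw -21.34 tilt 0.12 delta tool [ 0.0205 -0.0001  0.0006] F [-0.63 -0.02 -0.31] M [-0.05 -0.01 -0.03] w 0.0156 q6 0.7
```

View pics/s16.png

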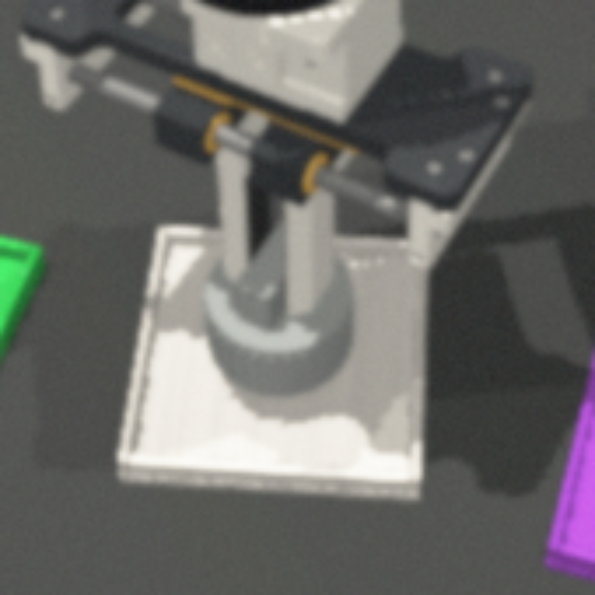

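```bash
python3 - <<'E'
from h import *
o,d=ray("side",(309.4,392.3));X=o+d*(.2452-o[1])/d[1];print("rim",X,"gap",X[2]-.004)
E
python3 -m creep '{"hand":[1,1,1,1,1,1],"slide":[[0.002,0,0],[0.004,0,0],[0.006,0,0],[0.008,0,0],[0.01,0,0],[0.01,0,0]],"spin":[0,0,0,0,0,0]}' ; python3 d.py .5228 .2147 .006
```

```text
rim [0.51824523 0.2452     0.026862  ] gap 0.022862002281248465
time_s: 14.8
ee_pos: [0.5236, 0.2154, 0.0176]
eef_rot: [-0.807, 1.57, -2.75]
force: [0.0, -0.2, -0.1]
grip_width: 0.0158
t 14.8 pos [0.5236 0.2154 0.0176] tooly yaw -21.34 tilt 0.03 delta tool [ 0.0116 -0.0005  0.0009] F [ 0.01 -0.23 -0.12] M [-0.04 -0.05  0.04] w 0.0158 q6 0.7
```

The gap was 23 mm before that step, so floor contact should come at TCP z≈0.004.

```bash
python3 -m creep '{"hand":[1,1,1,1,1,1],"slide":[[0.002,0,0],[0.004,0,0],[0.006,0,0],[0.008,0,0],[0.009,0,0],[0.009,0,0]],"spin":[0,0,0,0,0,0]}' ; python3 d.py .5228 .2147 .006
```

```text
time_s: 15.3
ee_pos: [0.5236, 0.2154, 0.0086]
eef_rot: [-0.917, 1.57, -2.861]
force: [0.4, -0.4, -1.4]
grip_width: 0.0154
t 15.3 pos [0.5236 0.2154 0.0086] tooly yaw -21.34 tilt 0.02 delta tool [ 0.0026 -0.0005  0.0009] F [ 0.4  -0.42 -1.4 ] M [-0.09  0.   -0.08] w 0.0154 q6 0.7
```

```bash
python3 -m creep '{"hand":[1,1,1],"slide":[[0.001,0,0],[0.002,0,0],[0.002,0,0]],"spin":[0,0,0]}' ; python3 d.py .5228 .2147 .006
```

```text
time_s: 15.55
ee_pos: [0.5239, 0.2155, 0.0073]
eef_rot: [2.233, 1.57, 0.29]
force: [-0.3, -1.0, 4.8]
grip_width: 0.0154
t 15.55 pos [0.5239 0.2155 0.0073] tooly yaw -21.34 tilt 0.03 delta tool [ 0.0013 -0.0008  0.0012] F [-0.34 -1.02  4.79] M [-0.14  0.29  0.03] w 0.0154 q6 0.7
```

Floor contact (4.8 N) at z=0.007. I'll release gently and rise straight up.

```bash
python3 -m creep '{"hand":[0.6,0.5,0.4,0.3,0.3,0.3],"slide":[[0,0,0],[0,0,0],[0,0,0],[0,0,0],[0,0,0],[0,0,0]],"spin":[0,0,0,0,0,0]}' 10 ; python3 d.py .5228 .2147 .006
```

```text
time_s: 16.05
ee_pos: [0.5241, 0.2155, 0.0073]
eef_rot: [2.262, 1.57, 0.319]
force: [0.6, 0.1, 5.7]
grip_width: 0.0329
t 16.05 pos [0.5241 0.2155 0.0073] tooly yaw -21.35 tilt 0.05 delta tool [ 0.0013 -0.0009  0.0012] F [0.57 0.15 5.66] M [-0.12 -0.21 -0.04] w 0.0329 q6 0.7
```

```bash
python3 -m creep '{"hand":[0.3,0.3,0.3,0.3,0.3,0.3,0.3,0.3,0.3,0.3,0.3,0.3],"slide":[[-0.005,0,0],[-0.01,0,0],[-0.02,0,0],[-0.03,0,0],[-0.045,0,0],[-0.06,0,0],[-0.08,0,0],[-0.1,0,0],[-0.12,0,0],[-0.14,0,0],[-0.16,0,0],[-0.16,0,0]],"spin":[0,0,0,0,0,0,0,0,0,0,0,0]}' ; python3 d.py .5228 .2147 .006
python3 - <<'E'
from h import *
for n in("side","top"):cv2.imwrite(f"pics/{n}17.png",ctrl.camera(n)[:,:,::-1])
E
```

```text
time_s: 17.05
ee_pos: [0.5251, 0.2159, 0.172]
eef_rot: [2.282, 1.564, 0.339]
force: [-0.4, -0.6, 1.0]
grip_width: 0.0331
t 17.05 pos [0.5251 0.2159 0.172 ] tooly yaw -21.34 tilt 0.38 delta tool [ 0.166  -0.0025  0.0027] F [-0.42 -0.56  1.05] M [ 0.01  0.   -0.01] w 0.0331 q6 0.7
```

View pics/side17.png

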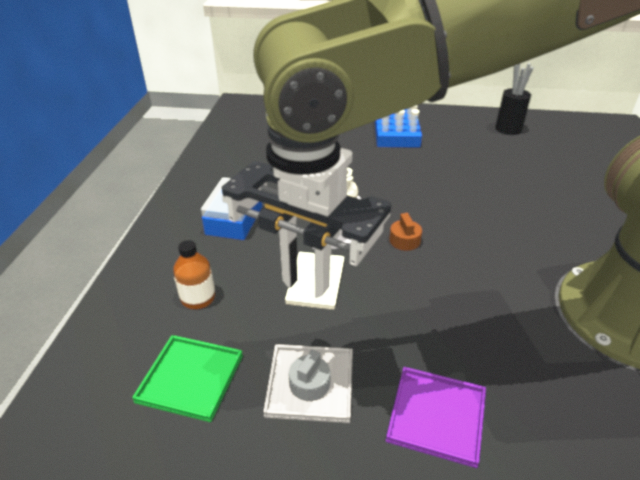

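View pics/top17.png

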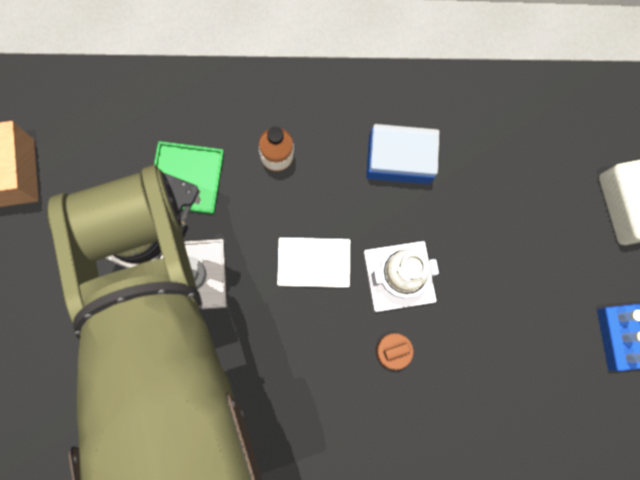

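The cap stands upright in the middle of the steel tray at side (310,374), and the bystanders are at their original pixels. I'll do a last numeric check with the arm settled, then hand in.

```bash
python3 -m creep '{"hand":[0.3,0.3,0.3,0.3,0.3,0.3],"slide":[[0,0,0],[0,0,0],[0,0,0],[0,0,0],[0,0,0],[0,0,0]],"spin":[0,0,0,0,0,0]}'
python3 - <<'E'
from h import *
im=ctrl.camera("side")[:,:,::-1]
cv2.imwrite("pics/c18.png",cv2.resize(im[335:425,255:360],None,fx=6,fy=6,interpolation=2))
a=cv2.imread("pics/side17.png").astype(int);print("change since last picture, tray area",np.abs(a-im)[335:425,255:360].mean())
t0=cv2.imread("pics/top0.png").astype(int);t1=cv2.imread("pics/top17.png").astype(int)
for n,(x,y,w,h) in dict(plate=(270,230,90,65),flask=(250,120,55,60),box=(360,115,85,75)).items():print(n,np.abs(t0-t1)[y:y+h,x:x+w].mean().round(2))
E
```

```text
time_s: 17.65
ee_pos: [0.5237, 0.2154, 0.1667]
eef_rot: [-0.818, 1.57, -2.762]
force: [-0.2, 1.3, 0.6]
grip_width: 0.0327
change since last picture, tray area 1.6221516754850087
plate 2.17
flask 4.5
box 4.62
```

View pics/c18.png

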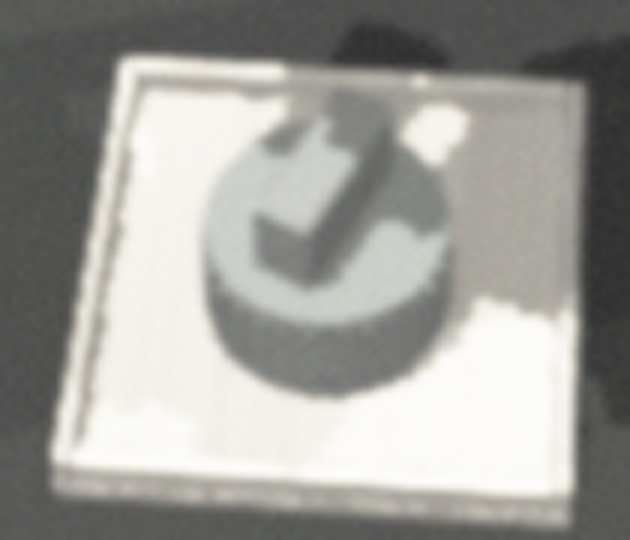

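Run:
```python
from h import *
X=onz("side",(309.7,371),.034);print(X,np.linalg.norm(X[:2]-[.5227,.2147]))
ctrl.hand_in()
```

```text
[0.52241514 0.21447758 0.034     ] 0.00036140571367529207
the job is handed in; nothing more can be done
```

The cap is off the bottle and standing top side up in the middle of the steel tray. I released it, raised the arm clear and handed the job in at about 17.7 s.

- **Unlocking:** I pressed the cap down to about 13.7 N at the wrist, well under the 30 N limit. It turned 60° anticlockwise with almost no resistance and came off without jamming.
- **Setting down:** I lowered it until it touched the tray floor at about 5 N, then opened the fingers and moved straight up.
- **Last checks:** In the side picture the cap's centre is within about 1 mm of the tray's measured centre. It was upright and still between two pictures. The plate, amber bottle and blue box show no visible shift from the start.
- **What disagreed:** The pictures showed the fingertips about 30–35 mm higher than the description places them relative to the reported TCP. Contact bore this out, at about 28 mm. I set the grasp and placing heights by force and pictures instead, and sideways positions agreed to within 2 mm.
- **Not checked directly:** The cap-to-bottle force is known only through the wrist reading, so I couldn't confirm brief peaks.

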